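# Put away the parts of a cold-room tray rack

## Robot

A 7-joint arm with a two-finger parallel gripper is mounted at the origin on the work surface. World frame = base frame: x ahead of the robot, y to its left, z up, the work surface at z = 0. Lengths are in m, angles in rad, forces in N, time in s.
With the tool pointing down it reaches from about 0.4 to 0.85 m from the base axis. Payload 10.4 kg.
Tool frame: the origin (TCP) lies midway between the tips of the shut fingers; the grasp point (between the pads) lies 19 mm behind it; x points along the fingers, z is the direction in which the jaws open and shut, and the axes are right-handed (so a half turn about x gives the same grasp; the last joint's range is limited). The gripper opens to 87 mm and grips with 3 to 60 N. Pads are 19 mm wide; open, the fingers measure 117 mm over their backs; the gripper's body (75 mm by 190 mm) begins 51 mm behind the grasp point.
Start: joints at [1.226, 0.332, -0.065, 1.46, 0.022, 1.35, -0.088], TCP at [0.198, -0.593, 0.223] pointing down, gripper open.
Joint ranges: [-2.6, 2.6], [-0.5, 2.12], [-1.47, 1.34], [0.16, 2.42], [-1.27, 4.41], [0.06, 2.06], [-2.6, 2.6]. Speed limits (rad/s): [2.22, 2.22, 2.79, 2.79, 3.14, 3.14, 3.14].

## Interface

Orientations are given as a unit quaternion [x, y, z, w].
In Python, from bench import read_state, camera, camera_params, close_job gives the robot as it stands.
- The arm moves only by the tool arm_command, never from a script. Its argument "targets" is a list of rows, each a list of 7 numbers: the closure in counts, from 0 (fully open) to 255 (shut), then the shift along the tool's x, y, z in mm, then the turn, a rotation vector about the tool's x, y, z in rad. A call has 1 to 10 rows; each row is the pose to reach, as a shift and turn from the pose commanded when the call began, along the tool's axes at that moment; what a row does not reach only later rows make up. A row lasts 1/10 s, in which the tool goes at most 50 mm and 8.59 degrees, less where a joint would pass 70% of its speed; a pose out of reach is approached as far as the arm can. A call with a gripper value outside its range is refused whole. The fingers move at their own pace and stop on an object; "newtons" is the grip in N (left out, the last holds). Time passes only in rows, so rows that repeat a pose let the fingers close. It gives the time, the measured TCP pose, the force and the opening at its end, in the units of the state.
- read_state(): the state, without advancing time (a new reading comes with each control period).
- camera(name): name is "side" or "top" or "wrist"; returns the picture (400x640x3 uint8, red, green, blue); there is no depth.
- camera_params(name): a dict with "intrinsics" (3x3 intrinsics, pixels), "xyz" and "orientation" of the camera in the world; the wrist camera has in their place "mount" (4x4, takes a point from camera to tool coordinates, whose origin is the TCP and whose axes are the tool frame's). Camera axes: x right, y down, z forward; pixel columns grow to the right and rows downward; lengths in m; the calibration is good to about 2 mm. A picture is of the moment at which its call begins: read the wrist's pose just before it. camera_params takes no time and is no camera call.
- close_job(): hands the job in, once; it reports no verdict.
The state is a dict: "time": time; "joint_positions": joint angles; "joint_vel": joint speeds; "joint_torque": joint torques, N m; "ee_pos": TCP position; "eef_rot": TCP orientation; "ft_force": force on the tool from outside, world axes, zero at the start; "torque": the same for the moment, N m; "width": finger opening in m.
Only numpy, scipy, OpenCV 4.12 (cv2) and the standard library are available. Lean on these libraries where they do the work, as an engineer would, in place of code of your own. Each camera call takes 0.05 s, during which the arm holds its last target.

## Task

Put away the loose parts of the tray rack: the castor goes in the small red crate, standing on its plate, and both levelling feet go in the small blue crate, standing upright. Lay the open-up channel bracket flat in the yellow tray, then set the open-down one over it, parallel, ends level to about a centimetre and about 18 mm off to one side across the flanges, so that one flange of each sits inside the other and the pair interlocks, both of them within the tray. Leave the jar and the tub standing where they are.

Things in the scene. Friction and masses are not known exactly. Their poses are not given: they have to be found in the camera images.
- bracket_up_mid (a point): Open-up bracket: aluminium U-channel, 54 mm long (x, along its flanges), 60 mm wide over the flanges (y), 28 mm high, 5 mm thick. Lies on its web, flanges up. Grip it across the outsides of the flanges (60 mm, along y). Loose, about 160 g. The point is its middle, 14 mm above its underside; z up.
- bracket_down_mid (a point): Open-down bracket: aluminium U-channel, 54 mm long (x, along its flanges), 60 mm wide over the flanges (y), 28 mm high, 5 mm thick. Stands on its flange edges, web on top. Grip it by the two ends of the web (54 mm, along x): that keeps fingers clear of the flanges. Interlocked, it rests 5 mm higher than the other. Loose, about 160 g. The point is its middle, 14 mm above its underside; z up.
- castor_mid (a point): Swivel castor, upside down on its square steel plate (60 x 60 x 5 mm); black wheel (56 mm across, axle along y) on top; 84 mm high. Grip it across the outsides of the two fork cheeks (38 mm over all along y, 36 mm long along x, 18 to 63 mm up). Loose, about 300 g. The point is on the vertical centre line, 42 mm above the underside; z up.
- foot1_mid (a point): First of two identical parts, a levelling foot: black plastic cone disc 48 mm across, 14 mm high; brass nut 20 mm across on it (14 to 23 mm up); steel stud 12 mm across from there to the top, 64 mm up. Stands upright, stud up; round: grip the stud from any side. Loose, about 100 g. The point is on the axis, 32 mm above the underside; z up.
- foot2_mid (a point): Second of two identical parts, a levelling foot: black plastic cone disc 48 mm across, 14 mm high; brass nut 20 mm across on it (14 to 23 mm up); steel stud 12 mm across from there to the top, 64 mm up. Stands upright, stud up; round: grip the stud from any side. Loose, about 100 g. The point is on the axis, 32 mm above the underside; z up.
- red_crate: Red perforated stacking crate, open-topped, fixed to the table. Outside 130 mm (x) by 180 mm (y) by 45 mm high, walls and floor 6 mm thick. Origin: centre of its underside, z up.
- blue_crate: Blue perforated stacking crate, open-topped, fixed to the table. Outside 130 mm (x) by 180 mm (y) by 45 mm high, walls and floor 6 mm thick. Origin: centre of its underside, z up.
- yellow_tray: Shallow yellow tray, fixed to the table. Outside 150 mm (x) by 185 mm (y), rim 12 mm high, rim and floor 4 mm thick. Origin: centre of its underside, z up.
- jar_mid (a point): Bystander: amber glass jar with a green cap, 58 mm across, 78 mm high, loose. The point is on its axis, half-way up. To be left alone.
- tub_mid (a point): Bystander: white plastic tub with a lid, 68 mm across, 60 mm high, loose. The point is on its axis, half-way up. To be left alone.
Mind the look-alikes: they are no part of the job. Leave any pink look-alike of the part that bears foot1_mid alone.

How it is judged:
At the end, for the whole second after the job is handed in: Castor on its plate in the red crate, feet in the blue, tilt under 0.2 rad; open-up bracket flat in the yellow tray; open-down one over it in the tray, middle 1-10 mm higher, 6-32 mm aside across the flanges, within 15 mm lengthwise, parallel to 0.26 rad, tilt under 0.15 rad; all at rest (x of castor_mid in the frame of red_crate between -0.05 and 0.05 m and y of castor_mid in the frame of red_crate between -0.075 and 0.075 m and z of castor_mid in the frame of red_crate between 0.04 and 0.056 m and x of foot1_mid in the frame of blue_crate between -0.05 and 0.05 m and y of foot1_mid in the frame of blue_crate between -0.075 and 0.075 m and z of foot1_mid in the frame of blue_crate between 0.03 and 0.046 m and x of foot2_mid in the frame of blue_crate between -0.05 and 0.05 m and y of foot2_mid in the frame of blue_crate between -0.075 and 0.075 m and z of foot2_mid in the frame of blue_crate between 0.03 and 0.046 m and angle between each of castor_mid, foot1_mid, foot2_mid's own z axis and vertical below 0.2 rad and x of bracket_up_mid in the frame of yellow_tray between -0.06 and 0.06 m and y of bracket_up_mid in the frame of yellow_tray between -0.075 and 0.075 m and z of bracket_up_mid in the frame of yellow_tray between 0.012 and 0.024 m and x of bracket_down_mid in the frame of yellow_tray between -0.07 and 0.07 m and y of bracket_down_mid in the frame of yellow_tray between -0.085 and 0.085 m and z of bracket_down_mid in the frame of yellow_tray between 0.014 and 0.032 m and angle between bracket_up_mid's own z axis and vertical below 0.1 rad and angle between bracket_down_mid's own z axis and vertical below 0.15 rad and z of bracket_down_mid in the frame of bracket_up_mid between 0.001 and 0.01 m and x of bracket_down_mid in the frame of bracket_up_mid between -0.015 and 0.015 m and angle between the x axis of bracket_down_mid and the x axis of bracket_up_mid, either way round below 0.26 rad and (y of bracket_down_mid in the frame of bracket_up_mid between 0.006 and 0.032 m or y of bracket_down_mid in the frame of bracket_up_mid between -0.032 and -0.006 m) and linear speed of each of bracket_up, bracket_down, castor, foot1, foot2 below 0.02 m/s and angular speed of each of bracket_up, bracket_down, castor, foot1, foot2 below 0.3 rad/s); the robot touches nothing.
It fails at once if the jar is shifted by more than 30 mm or tipped (distance of jar_mid from where it was at the start of the episode above 0.03 m or angle between jar_mid's own z axis and vertical above 0.5 rad).
It fails at once if the tub is shifted by more than 30 mm or tipped (distance of tub_mid from where it was at the start of the episode above 0.03 m or angle between tub_mid's own z axis and vertical above 0.5 rad).
It also fails if it takes over 112 s, if anything falls off the work surface, if the arm or the gripper's body presses on something with over 40 N, if the wrist force passes 120 N, or if a joint passes its speed limit or range.

## Working session

There is one attempt and no reset: what is moved stays moved. The work goes in short steps, Python scripts to look and compute and a tool call to move; the robot and the scene stay as the last step left them, time stands still between calls to the robot, and variables do not carry over. Pictures are saved under pics/ and viewed, and the job is handed in when it is done.

Besides the shell and the picture viewer there is one more tool, called after ">>>" by a JSON object that holds its "method" and its "body". arm_command: Moves the arm, as the interface text tells. Its arguments: {"type":"object","properties":{"targets":{"type":"array"},"newtons":{"type":"number"}},"required":["targets"]}

```bash
ls; mkdir -p pics; python3 - <<'E'
from bench import *
import cv2,json
s=read_state();print(s)
for n in("side","top","wrist"):
    cv2.imwrite(f"pics/{n}0.png",camera(n)[:,:,::-1]);print(n,camera_params(n))
E
```

```text
pics
{'time': 0.0, 'joint_positions': array([ 1.22643026,  0.3328548 , -0.06473334,  1.46093516,  0.02157655,
        1.34988158, -0.08848185]), 'joint_vel': array([-0.00154417, -0.00041931, -0.00025717, -0.00014692, -0.00061028,
        0.00119123,  0.00149464]), 'joint_torque': array([-2.89592197e-05, -6.23254609e+01,  2.50173389e-02, -3.89903176e+01,
       -6.12600334e-02,  3.98923340e-02,  1.90589103e-04]), 'ee_pos': array([ 0.19755299, -0.59255633,  0.22176761]), 'eef_rot': array([ 0.41370683,  0.57405467, -0.41315179,  0.57324819]), 'ft_force': array([ 0.63500719, -0.95430606, -0.4540226 ]), 'torque': array([-0.0100547 ,  0.01915309, -0.01884247]), 'width': 0.08731687065361192}
side {'intrinsics': array([[446.07309283,   0.        , 316.36728681],
       [  0.        , 446.07309283, 197.0311394 ],
       [  0.        ,   0.        ,   1.        ]]), 'xyz': array([-0.19629146,  0.95144817,  0.88025319]), 'orientation': array([-0.26857833,  0.84391314, -0.44471396,  0.13381253])}
top {'intrinsics': array([[394.41983834,   0.        , 320.70296211],
       [  0.        , 394.41983834, 206.08961429],
       [  0.        ,   0.        ,   1.        ]]), 'xyz': array([ 0.40284105, -0.00443389,  1.03142328]), 'orientation': array([ 0.70953567, -0.70424794,  0.01465432, -0.0194738 ])}
wrist {'intrinsics': array([[303.71129549,   0.        , 323.58243525],
       [  0.        , 303.71129549, 202.97313331],
       [  0.        ,   0.        ,   1.        ]]), 'mount': array([[-2.95565201e-04, -2.84674375e-01,  9.58624229e-01,
        -1.62055994e-01],
       [ 9.80883691e-05, -9.58624275e-01, -2.84674358e-01,
         7.71156812e-02],
       [ 9.99999952e-01,  9.89005320e-06,  3.11259222e-04,
        -7.15085123e-04],
       [ 0.00000000e+00,  0.00000000e+00,  0.00000000e+00,
         1.00000000e+00]])}
```

View pics/top0.png

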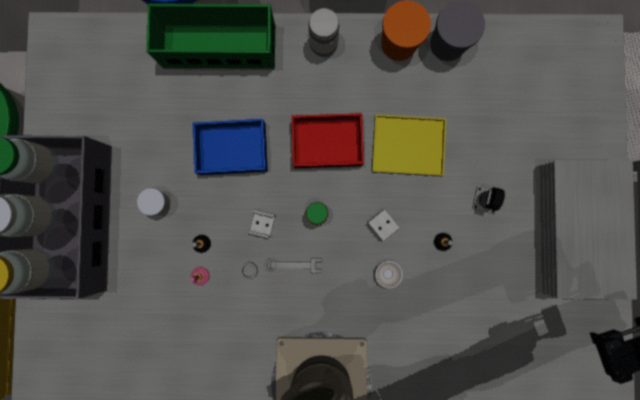

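View pics/side0.png

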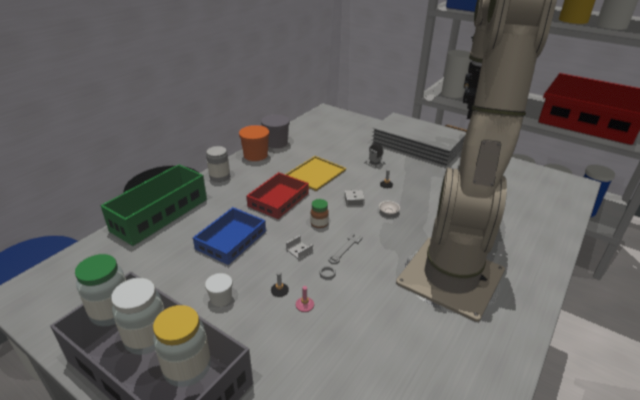

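View pics/wrist0.png

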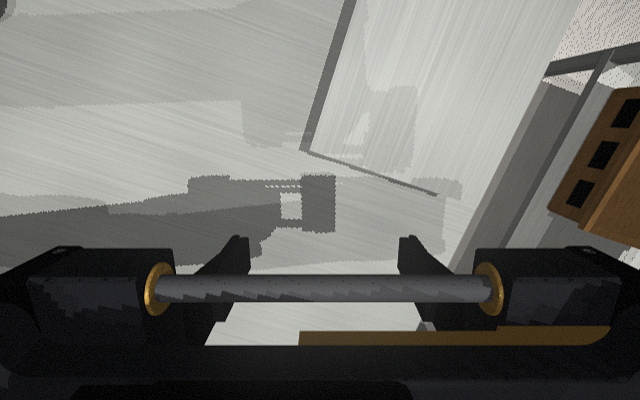

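```bash
cat > h.py <<'E'
from bench import *
import numpy as np, cv2
from scipy.spatial.transform import Rotation as R
def ray(name,u,v,z,img_pose=None):
    p=camera_params(name);K=p["intrinsics"]
    d=np.linalg.inv(K)@[u,v,1]
    if name=="wrist":
        s=img_pose; T=np.eye(4);T[:3,:3]=R.from_quat(s[1]).as_matrix();T[:3,3]=s[0]
        M=T@p["mount"];o=M[:3,3];d=M[:3,:3]@d
    else:
        o=p["xyz"];d=R.from_quat(p["orientation"]).as_matrix()@d
    return o+d*(z-o[2])/d[2]
def proj(name,X,pose=None):
    p=camera_params(name);K=p["intrinsics"]
    if name=="wrist":
        T=np.eye(4);T[:3,:3]=R.from_quat(pose[1]).as_matrix();T[:3,3]=pose[0]
        M=T@p["mount"];o=M[:3,3];Rm=M[:3,:3]
    else: o=p["xyz"];Rm=R.from_quat(p["orientation"]).as_matrix()
    c=K@(Rm.T@(np.array(X)-o));return c[:2]/c[2]
def pose():
    s=read_state();return s["ee_pos"],s["eef_rot"]
E
python3 - <<'E'
import cv2,numpy as np
t=cv2.imread("pics/top0.png")
def c(im,x,y,w,h,k):return cv2.resize(im[y:y+h,x:x+w],None,fx=k,fy=k,interpolation=cv2.INTER_CUBIC)
a=np.vstack([np.hstack([c(t,235,200,50,50,8),c(t,360,200,50,50,8)])])
b=np.hstack([c(t,180,225,44,60,6.5),c(t,420,215,44,60,6.5),c(t,465,175,44,60,6.5)])
cv2.imwrite("pics/c1.png",a);cv2.imwrite("pics/c2.png",b)
s=cv2.imread("pics/side0.png")
cv2.imwrite("pics/c3.png",c(s,255,130,160,180,3.3))
E
```

```text
(no output)
```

View pics/c1.png

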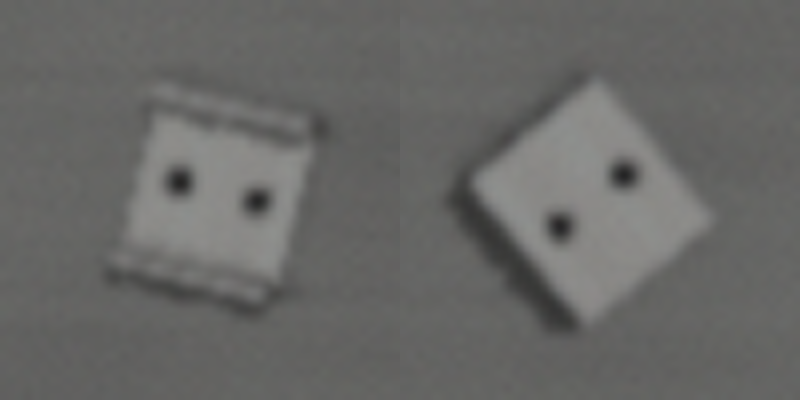

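View pics/c2.png

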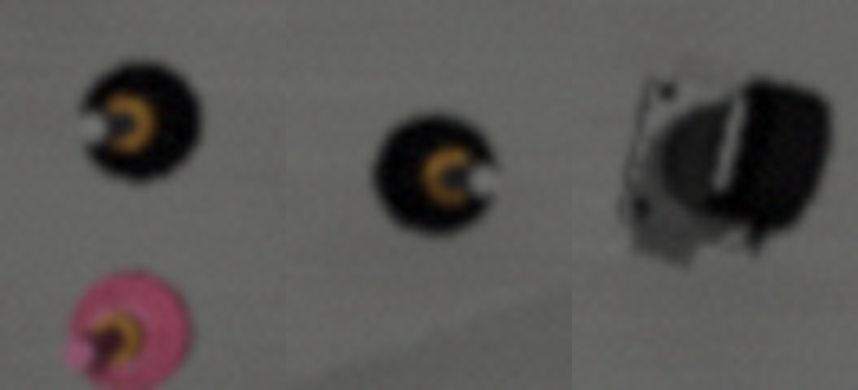

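View pics/c3.png

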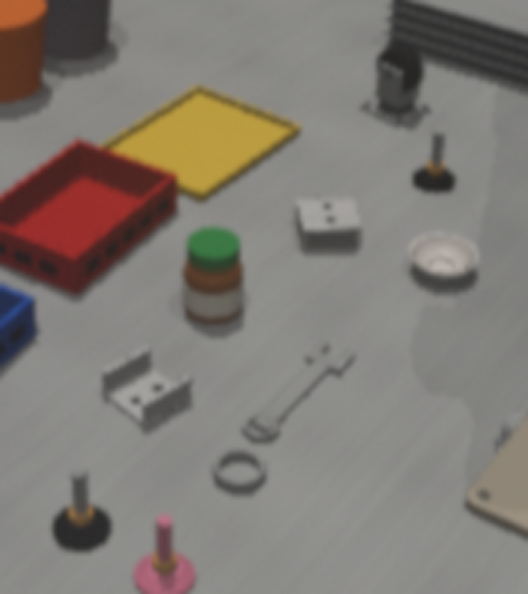

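```bash
python3 - <<'E'
from h import *
np.set_printoptions(precision=4,suppress=True)
def P(u,v,z,l): print(l,ray("top",u,v,z))
# crop1 coords -> px
f=lambda x,y,k,ox,oy:(ox+(x+.5)/k-.5,oy+(y+.5)/k-.5)
for l,x,y,ox in(("upTL",152,88,235),("upTR",322,128,235),("upBL",108,272,235),("upBR",265,308,235)):
    P(*f(x,y,8,ox,200),.028,l)
for l,x,y in(("dnT",197,78),("dnR",312,218),("dnB",185,328),("dnL",72,180)):
    P(*f(x,y,8,360,200),.028,l)
for l,x,y,z in(("h1",160,228,.028),("h2",224,175,.028)): P(*f(x,y,8,360,200),z,l)
for l,x,y in(("uh1",180,182),("uh2",258,202)): P(*f(x,y,8,235,200),.005,l)
P(*f(140,121,6.5,180,225),.007,"footA");P(*f(92,127,6.5,180,225),.064,"footAtop")
P(*f(436-286,175,6.5,420,215),.007,"footB");P(*f(483-286,181,6.5,420,215),.064,"footBtop")
P(*f(762-572,155,6.5,465,175),.06,"castwheel")
for l,u,v in(("pl1",652-572,78),("pl2",632-572,240)):P(*f(u,v,6.5,465,175),.005,l)
P(151,202,.06,"tub");P(316,213,.078,"jar")
for n,c in(("blue",[(194,123),(265,121),(267,173),(196,175)]),("red",[(292,116),(361,114),(363,166),(293,168)])):
    for u,v in c:P(u,v,.045,n)
for u,v in [(374,117),(445,118),(444,176),(373,173)]:P(u,v,.012,"yel")
E
python3 - <<'E'
import cv2
t=cv2.imread("pics/top0.png")
cv2.imwrite("pics/c4.png",cv2.resize(t[105:185,185:455],None,fx=2.95,fy=2.95,interpolation=cv2.INTER_CUBIC))
E
```

```text
upTL [0.4386 0.1736 0.028 ]
upTR [0.4263 0.1192 0.028 ]
upBL [0.38   0.1867 0.028 ]
upBR [0.369  0.1366 0.028 ]
dnT [ 0.4443 -0.1589  0.028 ]
dnR [ 0.4001 -0.1954  0.028 ]
dnB [ 0.365  -0.1551  0.028 ]
dnL [ 0.4116 -0.1193  0.028 ]
h1 [ 0.3966 -0.1472  0.028 ]
h2 [ 0.4135 -0.1675  0.028 ]
uh1 [0.4089 0.1681 0.005 ]
uh2 [0.4026 0.1426 0.005 ]
footA [0.3537 0.3122 0.007 ]
footAtop [0.354  0.3126 0.064 ]
footB [ 0.363  -0.3131  0.007 ]
footBtop [ 0.3631 -0.3135  0.064 ]
castwheel [ 0.4718 -0.4235  0.06  ]
pl1 [ 0.5063 -0.4037  0.005 ]
pl2 [ 0.4412 -0.395   0.005 ]
tub [0.4568 0.4223 0.06  ]
jar [0.4321 0.0135 0.078 ]
blue [0.659  0.3253 0.045 ]
blue [0.6652 0.1452 0.045 ]
blue [0.5328 0.1382 0.045 ]
blue [0.5266 0.3172 0.045 ]
red [0.6784 0.0769 0.045 ]
red [ 0.6845 -0.0977  0.045 ]
red [ 0.5522 -0.1031  0.045 ]
red [0.5459 0.0729 0.045 ]
yel [ 0.6862 -0.1348  0.012 ]
yel [ 0.6846 -0.32    0.012 ]
yel [ 0.5325 -0.3163  0.012 ]
yel [ 0.5391 -0.1324  0.012 ]
```

View pics/c4.png

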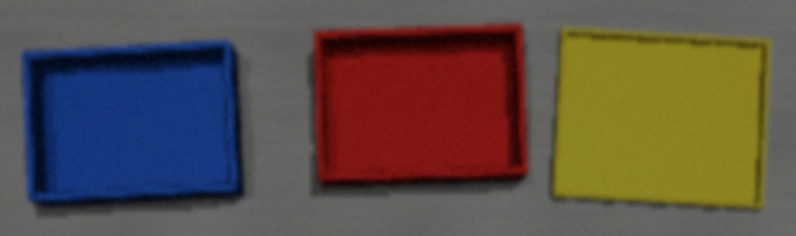

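```bash
cat >> h.py <<'E'
def plan(wps,base=None):
    """wps: list of (x,y,z,jawyaw_deg): print tool-frame shift mm + rotvec from the current pose"""
    p,q=pose() if base is None else base
    R0=R.from_quat(q).as_matrix()
    for x,y,z,yaw in wps:
        best=None
        for k in(0,180):
            a=np.radians(yaw+k);zt=np.array([np.cos(a),np.sin(a),0]);xt=np.array([0,0,-1.]);yt=np.cross(zt,xt)
            Rt=np.stack([xt,yt,zt],1);rv=R.from_matrix(R0.T@Rt).as_rotvec()
            if best is None or np.linalg.norm(rv)<np.linalg.norm(best):best=rv
        d=R0.T@(np.array([x,y,z])-p)*1000
        print(np.round(d,1),np.round(best,3),"rows>=",int(np.ceil(max(np.linalg.norm(d)/50,np.degrees(np.linalg.norm(best))/8.59))))
def st():
    s=read_state();M=R.from_quat(s["eef_rot"]).as_matrix()
    print("t",round(s["time"],2),"p",np.round(s["ee_pos"],4),"xt",np.round(M[:,0],3),"jaw deg",round(np.degrees(np.arctan2(M[1,2],M[0,2])),1),"w",round(s["width"],4),"f",np.round(s["ft_force"],1),"q",np.round(s["joint_positions"],2))
E
python3 - <<'E'
from h import *
st();plan([(0.45,-0.42,0.22,82),(.47,-.42,.2,82)])
E
```

```text
t 0.15 p [ 0.1976 -0.5926  0.2219] xt [-0.     0.001 -1.   ] jaw deg -71.6 w 0.0873 f [ 0.2  0.3 -0.8] q [ 1.23  0.33 -0.06  1.46  0.02  1.35 -0.09]
[  2.  294.1 -83.9] [ 0.461 -0.001  0.   ] rows>= 7
[ 22.  313.  -77.6] [ 0.461 -0.001  0.   ] rows>= 7
```

>>> {"method": "arm_command", "body": {"targets": [[0, 2, 294, -84, 0.461, 0, 0], [0, 2, 294, -84, 0.461, 0, 0], [0, 2, 294, -84, 0.461, 0, 0], [0, 2, 294, -84, 0.461, 0, 0], [0, 2, 294, -84, 0.461, 0, 0], [0, 2, 294, -84, 0.461, 0, 0], [0, 2, 294, -84, 0.461, 0, 0], [0, 2, 294, -84, 0.461, 0, 0], [0, 2, 294, -84, 0.461, 0, 0], [0, 2, 294, -84, 0.461, 0, 0]]}}

```text
time: 1.15
ee_pos: [0.4484, -0.4218, 0.2204]
eef_rot: [-0.534, -0.463, 0.535, -0.463]
ft_force: [-0.3, -0.1, 1.3]
width: 0.0871
```

```bash
python3 - <<'E'
from h import *
st();p=pose();im=camera("wrist");cv2.imwrite("pics/w1.png",im[:,:,::-1])
for X in((.472,-.4235,.084),(.472,-.4235,0)):print(proj("wrist",X,p))
print(repr(p))
E
```

```text
t 1.15 p [ 0.4484 -0.4218  0.2204] xt [-0.001 -0.001 -1.   ] jaw deg -98.1 w 0.0871 f [-0.3 -0.1  1.3] q [ 0.81  0.32 -0.17  1.48  0.05  1.34 -1.07]
[321.89119442 168.76389032]
[322.19842193 156.91697943]
(array([ 0.44838226, -0.42179033,  0.22044514]), array([-0.53387141, -0.46332688,  0.53452653, -0.46323957]))
```

View pics/w1.png

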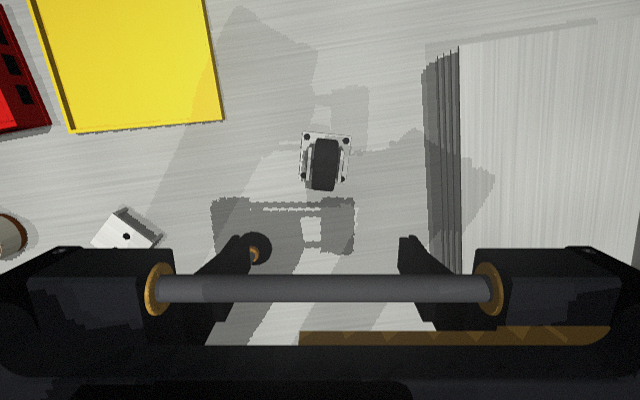

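```bash
python3 - <<'E'
import cv2
t=cv2.imread("pics/w1.png")
cv2.imwrite("pics/c5.png",cv2.resize(t[120:200,285:370],None,fx=7,fy=7,interpolation=cv2.INTER_CUBIC))
E
```

```text
(no output)
```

View pics/c5.png

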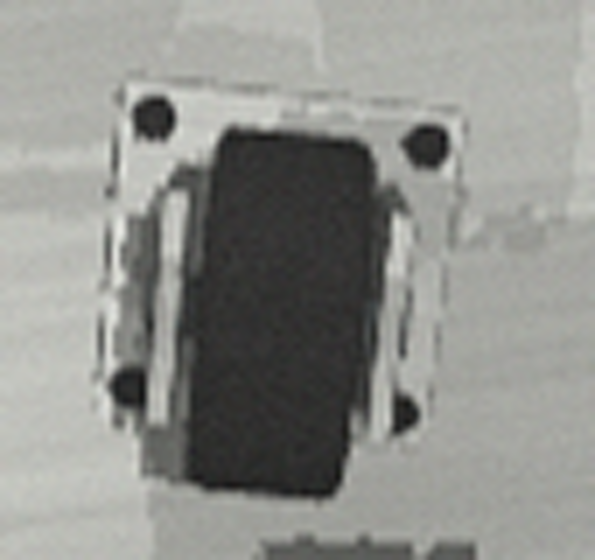

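```bash
python3 - <<'E'
from h import *
P=(np.array([ 0.44838226, -0.42179033,  0.22044514]), np.array([-0.53387141, -0.46332688,  0.53452653, -0.46323957]))
f=lambda x,y:(285+(x+.5)/7-.5,120+(y+.5)/7-.5)
r=lambda x,y,z:ray("wrist",*f(x,y),z,P)
H=[r(155,117,.005),r(427,146,.005),r(128,387,.005),r(402,412,.005)]
C=[r(178,195,.063),r(403,210,.063),r(158,420,.063),r(378,435,.063)]
for Q in(H,C):
    c=np.mean(Q,0);ax=(Q[0]+Q[1]-Q[2]-Q[3])/2;ay=(Q[0]+Q[2]-Q[1]-Q[3])/2
    print(c.round(4),np.degrees(np.arctan2(ax[1],ax[0])).round(1),np.degrees(np.arctan2(ay[1],ay[0])).round(1),np.linalg.norm(ax).round(4),np.linalg.norm(ay).round(4))
E
```

```text
[ 0.4712 -0.426   0.005 ] -13.6 76.2 0.0477 0.0487
[ 0.4721 -0.4262  0.063 ] -13.8 78.0 0.0344 0.0337
```

```bash
python3 - <<'E'
from h import *
plan([(.4717,-.426,.12,76.5),(.4717,-.426,.03,76.5)])
E
```

```text
[100.5  23.6   0.9] [0.094 0.001 0.   ] rows>= 3
[190.5  23.7   0.8] [0.094 0.001 0.   ] rows>= 4
```

>>> {"method": "arm_command", "body": {"targets": [[0, 50, 24, 1, 0.094, 0, 0], [0, 95, 24, 1, 0.094, 0, 0], [0, 130, 24, 1, 0.094, 0, 0], [0, 160, 24, 1, 0.094, 0, 0], [0, 180, 24, 1, 0.094, 0, 0], [0, 190, 24, 1, 0.094, 0, 0], [0, 190, 24, 1, 0.094, 0, 0], [160, 190, 24, 1, 0.094, 0, 0], [160, 190, 24, 1, 0.094, 0, 0], [160, 190, 24, 1, 0.094, 0, 0]], "newtons": 25}}

```text
time: 2.2
ee_pos: [0.4742, -0.4251, 0.0319]
eef_rot: [0.555, 0.438, -0.555, 0.439]
ft_force: [-0.3, -0.8, -1.0]
width: 0.0707
```

>>> {"method": "arm_command", "body": {"targets": [[200, 0, 0, 0, 0, 0, 0], [200, 0, 0, 0, 0, 0, 0], [200, 0, 0, 0, 0, 0, 0]]}}

```text
time: 2.5
ee_pos: [0.4737, -0.4246, 0.0307]
eef_rot: [0.555, 0.438, -0.555, 0.439]
ft_force: [0.6, -0.4, -0.3]
width: 0.0471
```

```bash
python3 - <<'E'
from h import *
st();plan([(.4717,-.426,.17,76.5),(.615,-.0125,.17,92),(.615,-.0125,.04,92)])
E
```

```text
t 2.5 p [ 0.4737 -0.4246  0.0307] xt [ 0. -0. -1.] jaw deg -103.4 w 0.0471 f [ 0.6 -0.4 -0.3] q [ 0.78  0.53 -0.15  1.62  0.09  1.01 -1.21]
[-139.3   -1.6    1.8] [ 0.002  0.    -0.   ] rows>= 3
[-139.3   42.2 -433.6] [-0.268  0.    -0.   ] rows>= 10
[  -9.3   42.2 -433.6] [-0.268  0.    -0.   ] rows>= 9
```

>>> {"method": "arm_command", "body": {"targets": [[200, 0, 0, 0, 0, 0, 0], [200, 0, 0, 0, 0, 0, 0], [200, 0, 0, 0, 0, 0, 0], [200, 0, 0, 0, 0, 0, 0], [200, -10, 0, 0, 0, 0, 0], [200, -40, 0, 0, 0, 0, 0], [200, -90, 0, 0, 0, 0, 0], [200, -140, 0, 0, 0, 0, 0], [200, -140, 0, 0, 0, 0, 0]]}}

```text
time: 3.4
ee_pos: [0.4767, -0.4266, 0.1793]
eef_rot: [0.556, 0.434, -0.554, 0.443]
ft_force: [1.1, -1.0, -2.1]
width: 0.0379
```

```bash
python3 - <<'E'
from h import *
st();cv2.imwrite("pics/w2.png",camera("wrist")[:,:,::-1]);plan([(.615,-.0125,.17,92),(.615,-.0125,.04,92)])
E
```

```text
t 3.4 p [ 0.4767 -0.4266  0.1793] xt [ 0.01  -0.008 -1.   ] jaw deg -103.4 w 0.0379 f [ 1.1 -1.  -2.1] q [ 0.78  0.38 -0.16  1.48  0.06  1.27 -1.19]
[   4.1   40.4 -434.3] [-0.268  0.004 -0.006] rows>= 9
[ 134.1   39.6 -434.7] [-0.268  0.004 -0.006] rows>= 10
```

View pics/w2.png

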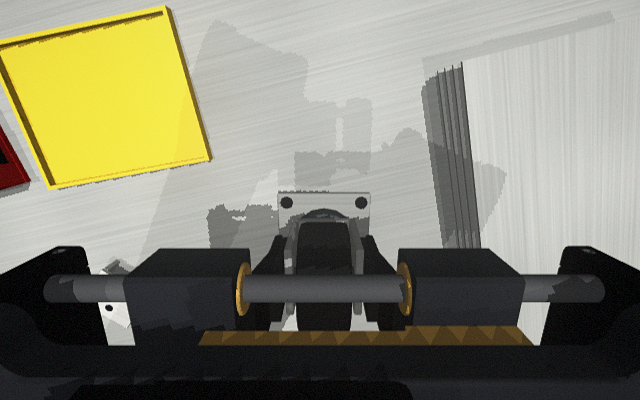

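>>> {"method": "arm_command", "body": {"targets": [[200, 0, 4, -43, -0.027, 0, 0], [200, 0, 8, -88, -0.054, 0, 0], [200, 0, 13, -135, -0.08, 0, 0], [200, 0, 18, -184, -0.11, 0, 0], [200, 0, 22, -232, -0.14, 0, 0], [200, 0, 27, -280, -0.17, 0, 0], [200, 0, 31, -325, -0.2, 0, 0], [200, 0, 35, -368, -0.23, 0, 0], [200, 0, 38, -410, -0.26, 0, 0], [200, 0, 40, -434, -0.268, 0, 0]]}}

```text
time: 4.45
ee_pos: [0.6124, -0.0068, 0.1692]
eef_rot: [0.49, 0.511, -0.49, 0.509]
ft_force: [0.7, 0.0, -1.8]
width: 0.0379
```

>>> {"method": "arm_command", "body": {"targets": [[200, 0, 0, 0, 0, 0, 0], [200, 0, 0, 0, 0, 0, 0]]}}

```text
time: 4.65
ee_pos: [0.6121, -0.0113, 0.1693]
eef_rot: [0.49, 0.509, -0.492, 0.508]
ft_force: [-0.6, -0.9, -2.9]
width: 0.0378
```

```bash
python3 - <<'E'
from h import *
st();plan([(.615,-.0125,.04,92),(.615,-.0125,.037,92)]);cv2.imwrite("pics/t2.png",camera("top")[90:290,160:560,::-1].repeat(2,0).repeat(2,1))
E
```

```text
t 4.65 p [ 0.6121 -0.0113  0.1693] xt [-0.002 -0.    -1.   ] jaw deg -87.9 w 0.0378 f [-0.6 -0.9 -2.9] q [ 0.27  0.37 -0.41  1.55  0.15  1.26 -1.7 ]
[129.3   3.2   1.3] [0.001 0.    0.002] rows>= 3
[132.3   3.2   1.3] [0.001 0.    0.002] rows>= 3
```

View pics/t2.png

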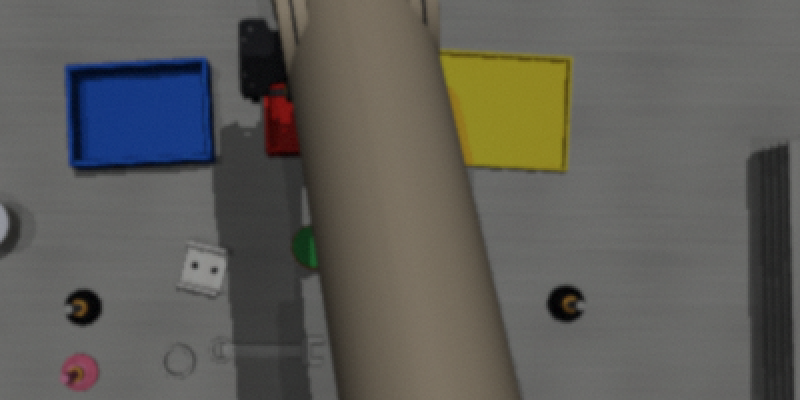

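>>> {"method": "arm_command", "body": {"targets": [[200, 30, 3, 1, 0, 0, 0], [200, 65, 3, 1, 0, 0, 0], [200, 95, 3, 1, 0, 0, 0], [200, 115, 3, 1, 0, 0, 0], [200, 125, 3, 1, 0, 0, 0], [200, 130, 3, 1, 0, 0, 0], [200, 132, 3, 1, 0, 0, 0], [200, 132, 3, 1, 0, 0, 0], [200, 132, 3, 1, 0, 0, 0]]}}

```text
time: 5.6
ee_pos: [0.6166, -0.0125, 0.0396]
eef_rot: [0.492, 0.508, -0.491, 0.509]
ft_force: [0.0, -0.1, -2.0]
width: 0.0379
```

>>> {"method": "arm_command", "body": {"targets": [[60, 0, 0, 0, 0, 0, 0], [60, 0, 0, 0, 0, 0, 0], [60, 0, 0, 0, 0, 0, 0], [60, 0, 0, 0, 0, 0, 0], [60, 0, 0, 0, 0, 0, 0], [60, -10, 0, 0, 0, 0, 0], [60, -40, 0, 0, 0, 0, 0], [60, -90, 0, 0, 0, 0, 0], [60, -130, 0, 0, 0, 0, 0], [60, -130, 0, 0, 0, 0, 0]]}}

```text
time: 6.6
ee_pos: [0.6191, -0.012, 0.176]
eef_rot: [0.494, 0.506, -0.489, 0.511]
ft_force: [0.3, -0.1, -0.5]
width: 0.0666
```

```bash
python3 - <<'E'
from h import *
st();cv2.imwrite("pics/w3.png",camera("wrist")[:,:,::-1])
plan([(.48,-.2,.17,60),(.363,-.3133,.17,40),(.363,-.3133,.1,40),(.363,-.3133,.03,40)])
E
```

```text
t 6.6 p [ 0.6191 -0.012   0.176 ] xt [ 0.011 -0.    -1.   ] jaw deg -88.0 w 0.0666 f [ 0.3 -0.1 -0.5] q [ 0.27  0.37 -0.41  1.53  0.16  1.26 -1.7 ]
[   1.8 -144.2  182.9] [ 0.558 -0.001 -0.006] rows>= 5
[   1.1 -265.1  292. ] [ 0.907 -0.003 -0.006] rows>= 8
[  71.1 -265.5  292. ] [ 0.907 -0.003 -0.006] rows>= 9
[ 141.1 -266.   292. ] [ 0.907 -0.003 -0.006] rows>= 9
```

View pics/w3.png

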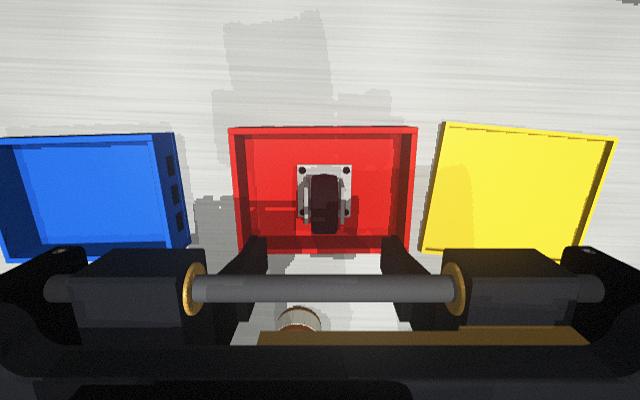

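>>> {"method": "arm_command", "body": {"targets": [[60, 0, -33, 36, 0.11, 0, 0], [60, 0, -66, 73, 0.22, 0, 0], [60, 0, -99, 109, 0.33, 0, 0], [60, 0, -132, 146, 0.45, 0, 0], [60, 0, -166, 182, 0.56, 0, 0], [60, 0, -199, 219, 0.68, 0, 0], [60, 0, -232, 255, 0.79, 0, 0], [60, 1, -265, 292, 0.907, 0, 0], [60, 1, -265, 292, 0.907, 0, 0], [60, 1, -265, 292, 0.907, 0, 0]]}}

```text
time: 7.65
ee_pos: [0.3603, -0.3138, 0.167]
eef_rot: [-0.664, -0.242, 0.665, -0.241]
ft_force: [-0.0, 0.8, -0.4]
width: 0.0668
```

>>> {"method": "arm_command", "body": {"targets": [[60, 0, 0, 0, 0, 0, 0], [60, 0, 0, 0, 0, 0, 0]]}}

```text
time: 7.85
ee_pos: [0.3621, -0.3123, 0.1673]
eef_rot: [0.664, 0.243, -0.664, 0.243]
ft_force: [0.2, -0.6, -0.3]
width: 0.0668
```

```bash
python3 - <<'E'
from h import *
st()
plan([(.363,-.3133,.1,40),(.363,-.3133,.028,40)])
E
```

```text
t 7.85 p [ 0.3621 -0.3123  0.1673] xt [-0.  0. -1.] jaw deg -139.8 w 0.0668 f [ 0.2 -0.6 -0.3] q [ 0.71  0.06 -0.1   1.91  0.01  1.18 -1.83]
[67.3  1.4  0. ] [ 0.004 -0.     0.   ] rows>= 2
[139.3   1.4   0. ] [ 0.004 -0.     0.   ] rows>= 3
```

>>> {"method": "arm_command", "body": {"targets": [[60, 40, 1, 0, 0, 0, 0], [60, 80, 1, 0, 0, 0, 0], [60, 110, 1, 0, 0, 0, 0], [60, 130, 1, 0, 0, 0, 0], [60, 139, 1, 0, 0, 0, 0], [60, 139, 1, 0, 0, 0, 0], [255, 139, 1, 0, 0, 0, 0], [255, 139, 1, 0, 0, 0, 0], [255, 139, 1, 0, 0, 0, 0], [255, 139, 1, 0, 0, 0, 0]], "newtons": 20}}

```text
time: 8.85
ee_pos: [0.3622, -0.3146, 0.0292]
eef_rot: [0.665, 0.242, -0.664, 0.242]
ft_force: [0.1, -0.1, 0.0]
width: 0.0424
```

>>> {"method": "arm_command", "body": {"targets": [[255, 0, 0, 0, 0, 0, 0], [255, 0, 0, 0, 0, 0, 0], [255, 0, 0, 0, 0, 0, 0], [255, 0, 0, 0, 0, 0, 0], [255, 0, 0, 0, 0, 0, 0], [255, 0, 0, 0, 0, 0, 0], [255, 0, 0, 0, 0, 0, 0]]}}

```text
time: 9.55
ee_pos: [0.3619, -0.3142, 0.0286]
eef_rot: [0.664, 0.242, -0.664, 0.242]
ft_force: [1.1, 0.6, 0.1]
width: 0.0115
```

```bash
python3 - <<'E'
from h import *
st()
plan([(.363,-.3133,.2,40)])
E
```

```text
t 9.55 p [ 0.3619 -0.3142  0.0286] xt [ 0. -0. -1.] jaw deg -140.0 w 0.0115 f [1.1 0.6 0.1] q [ 0.71  0.23 -0.09  2.04  0.03  0.88 -1.85]
[-171.4   -0.    -1.4] [ 0.001 -0.    -0.   ] rows>= 4
```

>>> {"method": "arm_command", "body": {"targets": [[255, -20, 0, 0, 0, 0, 0], [255, -65, 0, 0, 0, 0, 0], [255, -110, 0, 0, 0, 0, 0], [255, -150, 0, 0, 0, 0, 0], [255, -170, 0, 0, 0, 0, 0], [255, -170, 0, 0, 0, 0, 0]]}}

```text
time: 10.15
ee_pos: [0.363, -0.3153, 0.2016]
eef_rot: [0.665, 0.24, -0.663, 0.244]
ft_force: [0.1, -0.1, -1.5]
width: 0.0114
```

```bash
python3 - <<'E'
from h import *
st()
plan([(.597,.193,.2,92),(.597,.193,.036,92)])
E
```

```text
t 10.15 p [ 0.363  -0.3153  0.2016] xt [ 0.004 -0.003 -1.   ] jaw deg -140.0 w 0.0114 f [ 0.1 -0.1 -1.5] q [ 0.71  0.03 -0.09  1.86  0.    1.25 -1.83]
[   0.8 -238.8 -506. ] [-0.907  0.001 -0.005] rows>= 12
[ 164.8 -239.7 -505.8] [-0.907  0.001 -0.005] rows>= 12
```

>>> {"method": "arm_command", "body": {"targets": [[255, 0, -20, -42, -0.07, 0, 0], [255, 0, -40, -84, -0.15, 0, 0], [255, 0, -60, -126, -0.22, 0, 0], [255, 0, -80, -168, -0.3, 0, 0], [255, 0, -100, -211, -0.38, 0, 0], [255, 0, -120, -253, -0.45, 0, 0], [255, 0, -140, -295, -0.53, 0, 0], [255, 0, -160, -337, -0.6, 0, 0], [255, 0, -180, -380, -0.68, 0, 0], [255, 0, -199, -422, -0.756, 0, 0]]}}

```text
time: 11.15
ee_pos: [0.5569, 0.1112, 0.1969]
eef_rot: [-0.527, -0.471, 0.528, -0.471]
ft_force: [1.7, -0.2, -0.1]
width: 0.011
```

```bash
python3 - <<'E'
from h import *
st()
plan([(.597,.193,.2,92),(.597,.193,.036,92)])
E
```

```text
t 11.15 p [0.5569 0.1112 0.1969] xt [-0.002 -0.    -1.   ] jaw deg -96.5 w 0.011 f [ 1.7 -0.2 -0.1] q [ 0.18  0.27 -0.54  1.63  0.14  1.29 -2.07]
[ -3.2  30.6 -85.8] [-0.148  0.     0.002] rows>= 2
[160.8  30.9 -85.8] [-0.148  0.     0.002] rows>= 4
```

>>> {"method": "arm_command", "body": {"targets": [[255, -3, 15, -42, -0.074, 0, 0], [255, -3, 29, -82, -0.148, 0, 0], [255, -3, 29, -82, -0.148, 0, 0], [255, -3, 29, -82, -0.148, 0, 0], [255, -3, 29, -82, -0.148, 0, 0]]}}

```text
time: 11.65
ee_pos: [0.595, 0.1863, 0.2003]
eef_rot: [0.492, 0.508, -0.493, 0.507]
ft_force: [-0.6, -0.8, -1.3]
width: 0.0109
```

```bash
python3 - <<'E'
from h import *
st()
plan([(.597,.193,.2,92),(.597,.193,.036,92)])
E
```

```text
t 11.65 p [0.595  0.1863 0.2003] xt [-0.002 -0.001 -1.   ] jaw deg -88.3 w 0.0109 f [-0.6 -0.8 -1.3] q [ 0.06  0.4  -0.57  1.47  0.22  1.34 -2.07]
[ 0.3  2.2 -6.6] [-0.005  0.001  0.002] rows>= 1
[164.3   2.5  -6.8] [-0.005  0.001  0.002] rows>= 4
```

>>> {"method": "arm_command", "body": {"targets": [[255, 40, 2, -6, 0, 0, 0], [255, 85, 2, -6, 0, 0, 0], [255, 120, 2, -6, 0, 0, 0], [255, 145, 2, -6, 0, 0, 0], [255, 158, 2, -6, 0, 0, 0], [255, 164, 2, -6, 0, 0, 0], [255, 165, 2, -6, 0, 0, 0], [255, 165, 2, -6, 0, 0, 0], [255, 165, 2, -6, 0, 0, 0]]}}

```text
time: 12.55
ee_pos: [0.598, 0.1939, 0.0379]
eef_rot: [0.493, 0.507, -0.491, 0.508]
ft_force: [0.8, -0.1, -1.3]
width: 0.0114
```

>>> {"method": "arm_command", "body": {"targets": [[140, 0, 0, 0, 0, 0, 0], [140, 0, 0, 0, 0, 0, 0], [140, 0, 0, 0, 0, 0, 0], [140, 0, 0, 0, 0, 0, 0], [140, -5, 0, 0, 0, 0, 0], [140, -20, 0, 0, 0, 0, 0], [140, -55, 0, 0, 0, 0, 0], [140, -100, 0, 0, 0, 0, 0], [140, -140, 0, 0, 0, 0, 0], [140, -140, 0, 0, 0, 0, 0]]}}

```text
time: 13.55
ee_pos: [0.5998, 0.1953, 0.1844]
eef_rot: [0.495, 0.506, -0.489, 0.51]
ft_force: [0.6, 0.1, -0.7]
width: 0.0392
```

```bash
python3 - <<'E'
from h import *
st();cv2.imwrite("pics/w4.png",camera("wrist")[:,:,::-1])
plan([(.354,.3124,.17,131),(.354,.3124,.1,131),(.354,.3124,.17,100)])
E
```

```text
t 13.55 p [0.5998 0.1953 0.1844] xt [ 0.01   0.003 -1.   ] jaw deg -88.2 w 0.0392 f [ 0.6  0.1 -0.7] q [ 0.05  0.42 -0.57  1.48  0.23  1.3  -2.08]
[   9.8 -241.  -125.5] [-0.684  0.001 -0.007] rows>= 6
[  79.8 -241.4 -125.4] [-0.684  0.001 -0.007] rows>= 6
[   9.8 -241.  -125.5] [-0.143 -0.001 -0.007] rows>= 6
```

View pics/w4.png

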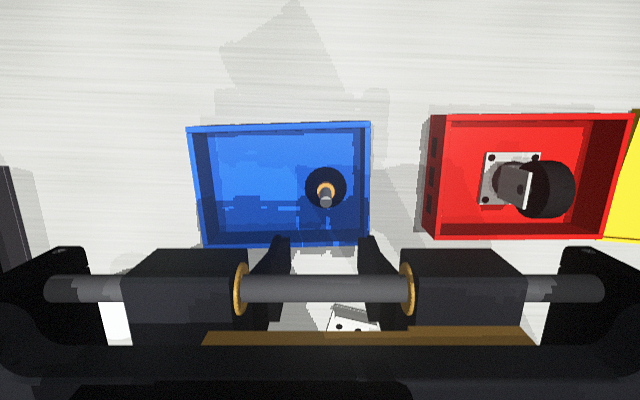

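>>> {"method": "arm_command", "body": {"targets": [[60, 0, -35, -18, -0.1, 0, 0], [60, 0, -70, -36, -0.2, 0, 0], [60, 2, -105, -54, -0.3, 0, 0], [60, 4, -140, -72, -0.4, 0, 0], [60, 6, -175, -90, -0.5, 0, 0], [60, 8, -210, -108, -0.6, 0, 0], [60, 8, -241, -125, -0.684, 0, 0], [60, 8, -241, -125, -0.684, 0, 0], [60, 8, -241, -125, -0.684, 0, 0], [60, 8, -241, -125, -0.684, 0, 0]]}}

```text
time: 14.6
ee_pos: [0.3531, 0.3102, 0.1684]
eef_rot: [0.294, 0.643, -0.294, 0.643]
ft_force: [-0.0, -0.4, -0.7]
width: 0.0664
```

```bash
python3 - <<'E'
from h import *
st();plan([(.354,.3124,.1,131),(.354,.3124,.028,131)])
E
```

```text
t 14.6 p [0.3531 0.3102 0.1684] xt [-0. -0. -1.] jaw deg -49.1 w 0.0664 f [-0.  -0.4 -0.7] q [-0.    0.1  -0.84  1.89  0.08  1.19 -1.73]
[68.4  2.2 -1.1] [-0.002  0.     0.   ] rows>= 2
[140.4   2.2  -1.1] [-0.002  0.     0.   ] rows>= 3
```

>>> {"method": "arm_command", "body": {"targets": [[60, 40, 1, -1, 0, 0, 0], [60, 80, 1, -1, 0, 0, 0], [60, 110, 1, -1, 0, 0, 0], [60, 130, 1, -1, 0, 0, 0], [60, 140, 1, -1, 0, 0, 0], [60, 140, 1, -1, 0, 0, 0], [255, 140, 1, -1, 0, 0, 0], [255, 140, 1, -1, 0, 0, 0], [255, 140, 1, -1, 0, 0, 0], [255, 140, 1, -1, 0, 0, 0]]}}

```text
time: 15.6
ee_pos: [0.3528, 0.3125, 0.0291]
eef_rot: [0.293, 0.643, -0.293, 0.644]
ft_force: [0.2, -0.0, -0.0]
width: 0.0421
```

>>> {"method": "arm_command", "body": {"targets": [[255, 0, 0, 0, 0, 0, 0], [255, 0, 0, 0, 0, 0, 0], [255, 0, 0, 0, 0, 0, 0], [255, 0, 0, 0, 0, 0, 0], [255, 0, 0, 0, 0, 0, 0], [255, 0, 0, 0, 0, 0, 0], [255, 0, 0, 0, 0, 0, 0]]}}

```text
time: 16.3
ee_pos: [0.3523, 0.3124, 0.0285]
eef_rot: [0.293, 0.643, -0.293, 0.643]
ft_force: [-0.9, 0.7, -0.3]
width: 0.0109
```

>>> {"method": "arm_command", "body": {"targets": [[255, -20, 0, 0, 0, 0, 0], [255, -65, 0, 0, 0, 0, 0], [255, -110, 0, 0, 0, 0, 0], [255, -150, 0, 0, 0, 0, 0], [255, -170, 0, 0, 0, 0, 0], [255, -170, 0, 0, 0, 0, 0], [255, -170, 0, 0, 0, 0, 0]]}}

```text
time: 17.0
ee_pos: [0.3524, 0.312, 0.198]
eef_rot: [0.293, 0.643, -0.293, 0.644]
ft_force: [-0.1, 0.6, -1.6]
width: 0.0114
```

```bash
python3 - <<'E'
from h import *
st();plan([(.595,.269,.2,92),(.595,.269,.036,92)])
E
```

```text
t 17.0 p [0.3524 0.312  0.198 ] xt [ 0.    -0.001 -1.   ] jaw deg -49.0 w 0.0114 f [-0.1  0.6 -1.6] q [ 0.02  0.07 -0.86  1.85  0.05  1.25 -1.71]
[ -2.  154.9 191.6] [0.681 0.001 0.   ] rows>= 5
[162.  155.  191.5] [0.681 0.001 0.   ] rows>= 6
```

>>> {"method": "arm_command", "body": {"targets": [[255, 0, 22, 27, 0.1, 0, 0], [255, 0, 44, 54, 0.2, 0, 0], [255, 0, 66, 82, 0.3, 0, 0], [255, 0, 88, 109, 0.4, 0, 0], [255, -2, 110, 137, 0.49, 0, 0], [255, -2, 133, 164, 0.58, 0, 0], [255, -2, 155, 191, 0.681, 0, 0], [255, -2, 155, 191, 0.681, 0, 0], [255, -2, 155, 191, 0.681, 0, 0], [255, -2, 155, 191, 0.681, 0, 0]]}}

```text
time: 18.0
ee_pos: [0.5933, 0.2706, 0.1992]
eef_rot: [0.49, 0.51, -0.491, 0.509]
ft_force: [-0.5, -0.5, -0.3]
width: 0.0117
```

```bash
python3 - <<'E'
from h import *
st();plan([(.595,.269,.2,92),(.595,.269,.036,92)])
E
```

```text
t 18.0 p [0.5933 0.2706 0.1992] xt [-0.002 -0.    -1.   ] jaw deg -87.9 w 0.0117 f [-0.5 -0.5 -0.3] q [-0.04  0.48 -0.63  1.39  0.28  1.37 -2.21]
[-0.8  1.6  1.7] [0.002 0.    0.002] rows>= 1
[163.2   2.    1.6] [0.002 0.    0.002] rows>= 4
```

>>> {"method": "arm_command", "body": {"targets": [[255, 40, 2, 1, 0, 0, 0], [255, 85, 2, 1, 0, 0, 0], [255, 120, 2, 1, 0, 0, 0], [255, 145, 2, 1, 0, 0, 0], [255, 158, 2, 1, 0, 0, 0], [255, 164, 2, 1, 0, 0, 0], [255, 164, 2, 1, 0, 0, 0], [255, 164, 2, 1, 0, 0, 0], [255, 164, 2, 1, 0, 0, 0]]}}

```text
time: 18.9
ee_pos: [0.5974, 0.2695, 0.038]
eef_rot: [0.492, 0.508, -0.491, 0.509]
ft_force: [-0.3, -0.2, -1.5]
width: 0.0112
```

>>> {"method": "arm_command", "body": {"targets": [[140, 0, 0, 0, 0, 0, 0], [140, 0, 0, 0, 0, 0, 0], [140, 0, 0, 0, 0, 0, 0], [140, 0, 0, 0, 0, 0, 0], [140, -5, 0, 0, 0, 0, 0], [140, -20, 0, 0, 0, 0, 0], [140, -55, 0, 0, 0, 0, 0], [140, -100, 0, 0, 0, 0, 0], [140, -140, 0, 0, 0, 0, 0], [140, -140, 0, 0, 0, 0, 0]]}}

```text
time: 19.9
ee_pos: [0.5991, 0.271, 0.1847]
eef_rot: [0.495, 0.507, -0.488, 0.51]
ft_force: [-0.1, -0.5, -0.2]
width: 0.0391
```

```bash
python3 - <<'E'
from h import *
st();cv2.imwrite("pics/w5.png",camera("wrist")[:,:,::-1])
plan([(.33,.17,.2,167)])
E
```

```text
t 19.9 p [0.5991 0.271  0.1847] xt [ 0.01   0.005 -1.   ] jaw deg -88.0 w 0.0391 f [-0.1 -0.5 -0.2] q [-0.04  0.49 -0.63  1.4   0.29  1.33 -2.22]
[ -20.7 -271.3   90.7] [-1.309  0.002 -0.007] rows>= 9
```

View pics/w5.png

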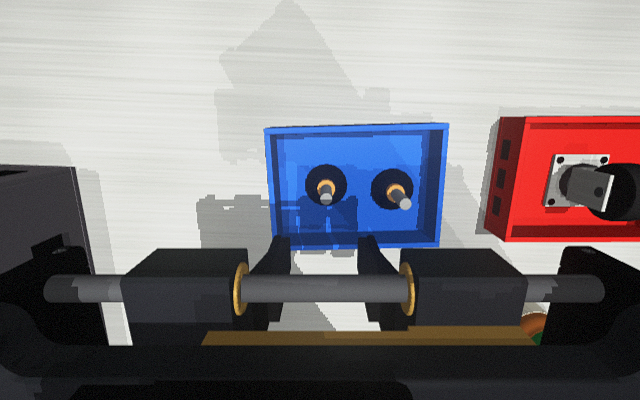

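```bash
python3 - <<'E'
from h import *
plan([(.404,.1545,.17,167)])
E
```

```text
[   9.7 -198.1  108.9] [-1.309  0.002 -0.007] rows>= 9
```

>>> {"method": "arm_command", "body": {"targets": [[0, 0, -22, 12, -0.14, 0, 0], [0, 0, -45, 25, -0.28, 0, 0], [0, 2, -67, 37, -0.42, 0, 0], [0, 4, -90, 50, -0.56, 0, 0], [0, 6, -112, 62, -0.7, 0, 0], [0, 8, -135, 75, -0.84, 0, 0], [0, 8, -157, 87, -0.98, 0, 0], [0, 8, -180, 100, -1.12, 0, 0], [0, 8, -198, 109, -1.25, 0, 0], [0, 8, -198, 109, -1.309, 0, 0]]}}

```text
time: 20.95
ee_pos: [0.4007, 0.1516, 0.1682]
eef_rot: [0.078, 0.703, -0.08, 0.703]
ft_force: [0.2, 0.4, 0.2]
width: 0.087
```

>>> {"method": "arm_command", "body": {"targets": [[0, 0, 0, 0, 0, 0, 0], [0, 0, 0, 0, 0, 0, 0], [0, 0, 0, 0, 0, 0, 0]]}}

```text
time: 21.25
ee_pos: [0.4027, 0.1535, 0.1684]
eef_rot: [0.081, 0.703, -0.08, 0.702]
ft_force: [0.6, -0.2, 0.6]
width: 0.0869
```

```bash
python3 - <<'E'
from h import *
st();plan([(.404,.1545,.06,167),(.404,.1545,.005,167)]);cv2.imwrite("pics/s6.png",camera("side")[100:330,180:500,::-1].repeat(2,0).repeat(2,1))
E
```

```text
t 21.25 p [0.4027 0.1535 0.1684] xt [-0.  0. -1.] jaw deg -13.1 w 0.0869 f [ 0.6 -0.2  0.6] q [ 0.41 -0.02 -0.86  1.98 -0.02  1.18 -0.66]
[108.4   1.3   1.1] [-0.001 -0.    -0.   ] rows>= 3
[163.4   1.3   1.1] [-0.001 -0.    -0.   ] rows>= 4
```

View pics/s6.png

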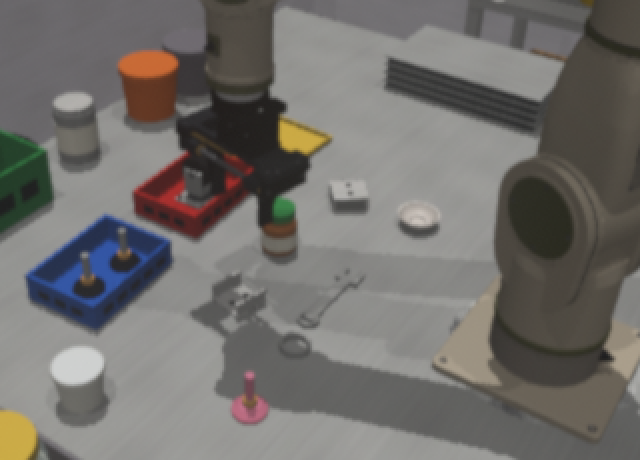

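>>> {"method": "arm_command", "body": {"targets": [[0, 40, 1, 1, 0, 0, 0], [0, 80, 1, 1, 0, 0, 0], [0, 115, 1, 1, 0, 0, 0], [0, 140, 1, 1, 0, 0, 0], [0, 155, 1, 1, 0, 0, 0], [0, 162, 1, 1, 0, 0, 0], [0, 163, 1, 1, 0, 0, 0], [0, 163, 1, 1, 0, 0, 0], [120, 163, 1, 1, 0, 0, 0], [120, 163, 1, 1, 0, 0, 0]], "newtons": 30}}

```text
time: 22.3
ee_pos: [0.4044, 0.1539, 0.0062]
eef_rot: [0.08, 0.702, -0.08, 0.703]
ft_force: [-0.5, 0.2, 1.0]
width: 0.0783
```

>>> {"method": "arm_command", "body": {"targets": [[140, 0, 0, 0, 0, 0, 0], [140, 0, 0, 0, 0, 0, 0], [140, 0, 0, 0, 0, 0, 0], [140, 0, 0, 0, 0, 0, 0], [140, 0, 0, 0, 0, 0, 0]]}}

```text
time: 22.8
ee_pos: [0.4042, 0.1539, 0.0058]
eef_rot: [0.08, 0.702, -0.08, 0.703]
ft_force: [0.8, -0.8, 6.2]
width: 0.0597
```

```bash
python3 - <<'E'
from h import *
st();plan([(.404,.1545,.2,167)])
E
```

```text
t 22.8 p [0.4042 0.1539 0.0058] xt [ 0.001 -0.    -1.   ] jaw deg -13.0 w 0.0597 f [ 0.8 -0.8  6.2] q [ 0.3   0.28 -0.83  2.13  0.28  0.84 -0.92]
[-194.2    0.6   -0.2] [-0.     0.001  0.   ] rows>= 4
```

>>> {"method": "arm_command", "body": {"targets": [[140, -15, 0, 0, 0, 0, 0], [140, -50, 0, 0, 0, 0, 0], [140, -95, 0, 0, 0, 0, 0], [140, -140, 0, 0, 0, 0, 0], [140, -180, 0, 0, 0, 0, 0], [140, -194, 0, 0, 0, 0, 0], [140, -194, 0, 0, 0, 0, 0]]}}

```text
time: 23.5
ee_pos: [0.4046, 0.1542, 0.2011]
eef_rot: [0.08, 0.701, -0.08, 0.704]
ft_force: [-0.4, 0.8, -2.2]
width: 0.0599
```

```bash
python3 - <<'E'
from h import *
st();plan([(.6015,-.226,.2,-1.2)])
E
```

```text
t 23.5 p [0.4046 0.1542 0.2011] xt [ 0.003 -0.    -1.   ] jaw deg -13.0 w 0.0599 f [-0.4  0.8 -2.2] q [ 0.46 -0.06 -0.88  1.93 -0.05  1.25 -0.63]
[   1.8 -326.1  277.4] [-0.206  0.003 -0.   ] rows>= 9
```

>>> {"method": "arm_command", "body": {"targets": [[140, 0, -33, 28, -0.02, 0, 0], [140, 0, -65, 55, -0.04, 0, 0], [140, 0, -98, 83, -0.06, 0, 0], [140, 0, -130, 111, -0.08, 0, 0], [140, 0, -163, 139, -0.1, 0, 0], [140, 0, -196, 166, -0.12, 0, 0], [140, 0, -228, 194, -0.14, 0, 0], [140, 0, -261, 222, -0.16, 0, 0], [140, 0, -294, 250, -0.18, 0, 0], [140, 0, -326, 277, -0.206, 0, 0]]}}

```text
time: 24.5
ee_pos: [0.6001, -0.2273, 0.1965]
eef_rot: [0.007, 0.708, -0.007, 0.706]
ft_force: [1.2, 0.2, -2.0]
width: 0.0601
```

>>> {"method": "arm_command", "body": {"targets": [[140, 0, 0, 0, 0, 0, 0], [140, 0, 0, 0, 0, 0, 0], [140, 0, 0, 0, 0, 0, 0]]}}

```text
time: 24.8
ee_pos: [0.5999, -0.2243, 0.198]
eef_rot: [0.007, 0.708, -0.006, 0.706]
ft_force: [0.8, 0.5, -1.7]
width: 0.0598
```

```bash
python3 - <<'E'
from h import *
st();plan([(.6015,-.226,.04,-1.2),(.6015,-.226,.011,-1.2)])
cv2.imwrite("pics/w6.png",camera("wrist")[:,:,::-1])
E
```

```text
t 24.8 p [ 0.5999 -0.2243  0.198 ] xt [-0.002  0.002 -1.   ] jaw deg -1.1 w 0.0598 f [ 0.8  0.5 -1.7] q [ 0.71  0.44 -0.57  1.42  0.24  1.35  0.11]
[158.   -1.9   1.9] [ 0.002 -0.002 -0.001] rows>= 4
[187.   -1.9   2. ] [ 0.002 -0.002 -0.001] rows>= 4
```

View pics/w6.png

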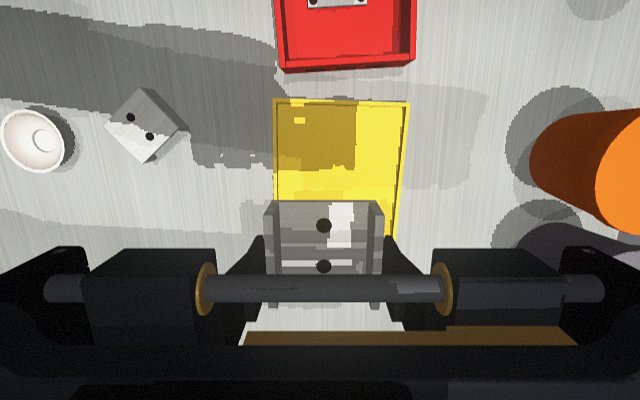

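>>> {"method": "arm_command", "body": {"targets": [[140, 40, -2, 2, 0, 0, 0], [140, 85, -2, 2, 0, 0, 0], [140, 125, -2, 2, 0, 0, 0], [140, 155, -2, 2, 0, 0, 0], [140, 173, -2, 2, 0, 0, 0], [140, 182, -2, 2, 0, 0, 0], [140, 187, -2, 2, 0, 0, 0], [140, 187, -2, 2, 0, 0, 0], [140, 187, -2, 2, 0, 0, 0]]}}

```text
time: 25.75
ee_pos: [0.6032, -0.2283, 0.014]
eef_rot: [0.007, 0.706, -0.008, 0.708]
ft_force: [-0.3, 0.2, -1.8]
width: 0.0596
```

```bash
python3 - <<'E'
from h import *
st();plan([(.6015,-.226,.011,-1.2)])
E
```

```text
t 25.75 p [ 0.6032 -0.2283  0.014 ] xt [ 0.002 -0.001 -1.   ] jaw deg -1.2 w 0.0596 f [-0.3  0.2 -1.8] q [ 0.68  0.62 -0.51  1.58  0.34  1.03  0.04]
[ 3.   2.3 -1.8] [-0.     0.002  0.001] rows>= 1
```

>>> {"method": "arm_command", "body": {"targets": [[140, 3, 1, -1, 0, 0, 0], [140, 3, 1, -1, 0, 0, 0], [140, 3, 1, -1, 0, 0, 0], [140, 3, 1, -1, 0, 0, 0]]}}

```text
time: 26.15
ee_pos: [0.6015, -0.227, 0.0099]
eef_rot: [0.007, 0.707, -0.007, 0.707]
ft_force: [-0.9, 0.2, 0.4]
width: 0.0602
```

>>> {"method": "arm_command", "body": {"targets": [[45, 0, 0, 0, 0, 0, 0], [45, 0, 0, 0, 0, 0, 0], [45, 0, 0, 0, 0, 0, 0], [45, -3, 0, 0, 0, 0, 0], [45, -15, 0, 0, 0, 0, 0], [45, -45, 0, 0, 0, 0, 0], [45, -90, 0, 0, 0, 0, 0], [45, -140, 0, 0, 0, 0, 0], [45, -180, 0, 0, 0, 0, 0], [45, -180, 0, 0, 0, 0, 0]]}}

```text
time: 27.15
ee_pos: [0.6043, -0.2274, 0.1975]
eef_rot: [0.006, 0.703, -0.009, 0.711]
ft_force: [0.2, 0.2, -0.1]
width: 0.0719
```

```bash
python3 - <<'E'
from h import *
st();p=pose();cv2.imwrite("pics/w7.png",camera("wrist")[:,:,::-1]);plan([(.405,-.157,.2,129.5),(.5,-.31,.25,-1.2)])
print(repr(p))
E
```

```text
t 27.15 p [ 0.6043 -0.2274  0.1975] xt [ 0.01  -0.004 -1.   ] jaw deg -1.2 w 0.0719 f [ 0.2  0.2 -0.1] q [ 0.71  0.44 -0.57  1.42  0.24  1.34  0.11]
[  -7.4   66.1 -199.4] [ 0.86   0.007 -0.   ] rows>= 6
[ -56.4  -85.  -100.9] [0.    0.006 0.002] rows>= 3
(array([ 0.60432928, -0.22739035,  0.19754643]), array([ 0.00607181,  0.70343673, -0.00867138,  0.71067905]))
```

View pics/w7.png

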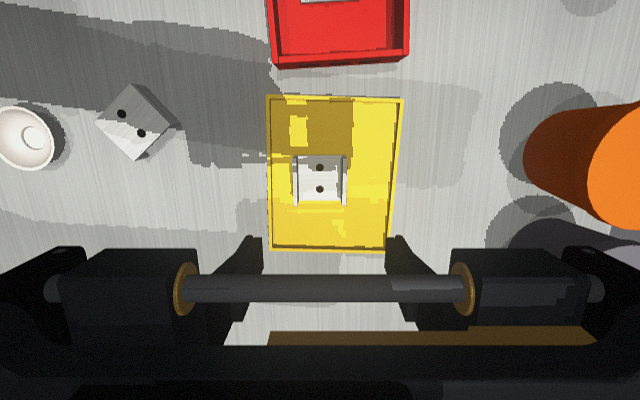

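```bash
python3 - <<'E'
import cv2,numpy as np
t=cv2.imread("pics/w7.png")
k=lambda x,y:cv2.resize(t[y:y+90,x:x+95],None,fx=4.2,fy=4.2,interpolation=cv2.INTER_CUBIC)
cv2.imwrite("pics/c7.png",np.hstack([k(272,135),k(90,78)]))
E
```

```text
(no output)
```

View pics/c7.png

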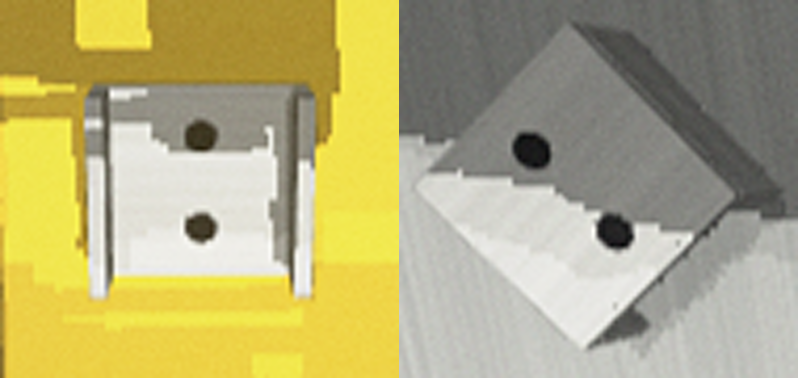

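```bash
python3 - <<'E'
from h import *
P=(np.array([ 0.60432928, -0.22739035,  0.19754643]), np.array([ 0.00607181,  0.70343673, -0.00867138,  0.71067905]))
def r(x,y,z,ox,oy):return ray("wrist",ox+(x+.5)/4.2-.5,oy+(y+.5)/4.2-.5,z,P)
ang=lambda d:np.degrees(np.arctan2(d[1],d[0])).round(1)
U=[r(x,y,.032,272,135) for x,y in((88,95),(315,95),(313,297),(90,298))]
print("up corners",np.mean(U,0).round(4),ang(U[0]+U[1]-U[2]-U[3]),ang(U[1]+U[2]-U[0]-U[3]))
h=[r(x,y,.009,272,135) for x,y in((201,135),(201,228))];print("up holes",np.mean(h,0).round(4),ang(h[0]-h[1]))
D=[r(x,y,.028,90,78) for x,y in((173,22),(339,195),(186,348),(18,185))]
for i in range(4):print(np.linalg.norm(D[i]-D[i-1]).round(4),ang(D[i]-D[i-1]))
print("dn",np.mean(D,0).round(4))
h=[r(x,y,.028,90,78) for x,y in((133,151),(216,231))];print("dn holes",np.mean(h,0).round(4),ang(h[1]-h[0]))
T=[r((u-272)*4.2,(v-135)*4.2,.012,272,135) for u,v in((267,97),(404,98),(388,251),(267,249))];print("tray",np.mean(T,0).round(4),ang(T[0]+T[1]-T[2]-T[3]))
E
```

```text
up corners [ 0.6005 -0.2225  0.032 ] 88.6 -1.2
up holes [ 0.6003 -0.223   0.009 ] 88.6
0.0591 38.8
0.0527 -51.1
0.059 -140.7
0.0533 128.9
dn [ 0.4057 -0.1556  0.028 ]
dn holes [ 0.4045 -0.1559  0.028 ] -49.7
tray [ 0.6138 -0.2239  0.012 ] 86.3
```

```bash
python3 - <<'E'
from h import *
plan([(.402,-.1585,.17,129.3)])
E
```

```text
[  22.6   64.6 -202.6] [ 0.864  0.007 -0.   ] rows>= 6
```

>>> {"method": "arm_command", "body": {"targets": [[0, 0, 9, -29, 0.12, 0, 0], [0, 0, 18, -58, 0.24, 0, 0], [0, 6, 27, -87, 0.37, 0, 0], [0, 12, 37, -116, 0.5, 0, 0], [0, 18, 46, -145, 0.62, 0, 0], [0, 22, 55, -174, 0.74, 0, 0], [0, 22, 65, -203, 0.864, 0, 0], [0, 22, 65, -203, 0.864, 0, 0], [0, 22, 65, -203, 0.864, 0, 0], [0, 22, 65, -203, 0.864, 0, 0]]}}

```text
time: 28.2
ee_pos: [0.4003, -0.158, 0.1676]
eef_rot: [0.302, 0.639, -0.302, 0.639]
ft_force: [0.3, 0.9, -0.2]
width: 0.0872
```

```bash
python3 - <<'E'
from h import *
st();plan([(.402,-.1585,.17,129.3),(.402,-.1585,.009,129.3)])
E
```

```text
t 28.2 p [ 0.4003 -0.158   0.1676] xt [ 0.  0. -1.] jaw deg -50.6 w 0.0872 f [ 0.3  0.9 -0.2] q [ 0.81 -0.03 -0.52  1.99 -0.02  1.18 -0.59]
[-2.4  1.   1.5] [ 0.001  0.    -0.   ] rows>= 1
[158.6   1.    1.5] [ 0.001  0.    -0.   ] rows>= 4
```

>>> {"method": "arm_command", "body": {"targets": [[0, 40, 1, 1, 0, 0, 0], [0, 80, 1, 1, 0, 0, 0], [0, 115, 1, 1, 0, 0, 0], [0, 138, 1, 1, 0, 0, 0], [0, 150, 1, 1, 0, 0, 0], [0, 157, 1, 1, 0, 0, 0], [0, 158, 1, 1, 0, 0, 0], [0, 158, 1, 1, 0, 0, 0], [0, 158, 1, 1, 0, 0, 0]], "newtons": 30}}

```text
time: 29.1
ee_pos: [0.402, -0.1583, 0.0105]
eef_rot: [0.303, 0.638, -0.303, 0.64]
ft_force: [0.2, -0.3, 0.5]
width: 0.087
```

>>> {"method": "arm_command", "body": {"targets": [[150, 0, 0, 0, 0, 0, 0], [150, 0, 0, 0, 0, 0, 0], [150, 0, 0, 0, 0, 0, 0], [150, 0, 0, 0, 0, 0, 0], [150, 0, 0, 0, 0, 0, 0], [150, 0, 0, 0, 0, 0, 0], [150, 0, 0, 0, 0, 0, 0], [150, 0, 0, 0, 0, 0, 0]]}}

```text
time: 29.9
ee_pos: [0.4012, -0.1581, 0.0096]
eef_rot: [0.303, 0.639, -0.303, 0.639]
ft_force: [0.1, -1.2, 2.8]
width: 0.0536
```

```bash
python3 - <<'E'
from h import *
st();plan([(.402,-.1585,.17,129.3),(.402,-.1585,.009,129.3)])
E
```

```text
t 29.9 p [ 0.4012 -0.1581  0.0096] xt [ 0. -0. -1.] jaw deg -50.7 w 0.0536 f [ 0.1 -1.2  2.8] q [ 0.76  0.21 -0.52  2.14  0.14  0.82 -0.73]
[-160.4    0.3    0.9] [-0.  0. -0.] rows>= 4
[0.6 0.3 0.8] [-0.  0. -0.] rows>= 1
```

Gripped at 53.6 mm. Lift, then stop off short of the tray to check the hold.

>>> {"method": "arm_command", "body": {"targets": [[150, -10, 0, 0, 0, 0, 0], [150, -40, 0, 0, 0, 0, 0], [150, -85, 0, 0, 0, 0, 0], [150, -130, 0, 0, 0, 0, 0], [150, -170, 0, 0, 0, 0, 0], [150, -190, 0, 0, 0, 0, 0], [150, -190, 0, 0, 0, 0, 0], [150, -190, 0, 0, 0, 0, 0]]}}

```text
time: 30.7
ee_pos: [0.4009, -0.1578, 0.1994]
eef_rot: [0.303, 0.639, -0.303, 0.639]
ft_force: [-0.7, 0.3, -3.3]
width: 0.0534
```

```bash
python3 - <<'E'
from h import *
st();p=pose();print(repr(p));cv2.imwrite("pics/w8.png",camera("wrist")[:,:,::-1]);plan([(.6145,-.2228,.2,88.7)])
E
```

```text
t 30.7 p [ 0.4009 -0.1578  0.1994] xt [ 0. -0. -1.] jaw deg -50.7 w 0.0534 f [-0.7  0.3 -3.3] q [ 0.82 -0.06 -0.53  1.95 -0.03  1.25 -0.58]
(array([ 0.40087558, -0.15778949,  0.19940943]), array([ 0.30267602,  0.63897904, -0.30282492,  0.63905405]))
[ -1.7 124.4 186. ] [ 0.709 -0.001  0.001] rows>= 5
```

View pics/w8.png

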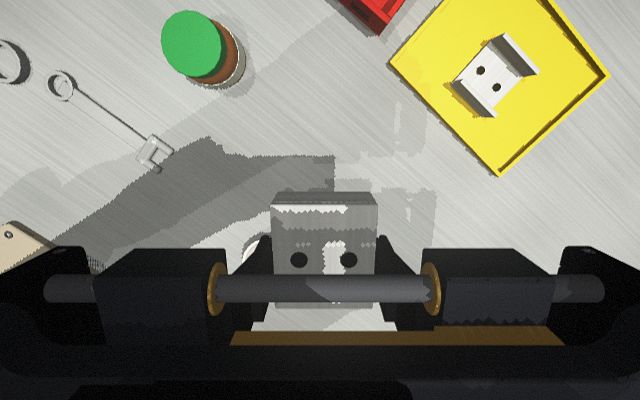

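```bash
python3 - <<'E'
from h import *
P=(np.array([ 0.40087558, -0.15778949,  0.19940943]), np.array([ 0.30267602,  0.63897904, -0.30282492,  0.63905405]))
Rm=R.from_quat(P[1]).as_matrix()
for u,v in((298,260),(348,260),(271,203),(378,203)):
    print((Rm.T@(ray("wrist",u,v,.2178,P)-P[0])*1000).round(1))
E
```

```text
[-18.4   3.7 -14.4]
[-18.4   3.7  11.7]
[-18.4  34.8 -27. ]
[-18.4  34.8  25.8]
```

>>> {"method": "arm_command", "body": {"targets": [[150, -2, 18, 27, 0.1, 0, 0], [150, -2, 36, 53, 0.2, 0, 0], [150, -2, 54, 80, 0.3, 0, 0], [150, -2, 71, 106, 0.4, 0, 0], [150, -2, 89, 133, 0.5, 0, 0], [150, -2, 107, 160, 0.6, 0, 0], [150, -2, 124, 186, 0.709, 0, 0], [150, -2, 124, 186, 0.709, 0, 0], [150, -2, 124, 186, 0.709, 0, 0], [150, -2, 124, 186, 0.709, 0, 0]]}}

```text
time: 31.75
ee_pos: [0.614, -0.2229, 0.2006]
eef_rot: [-0.505, -0.495, 0.506, -0.494]
ft_force: [0.8, 0.6, -2.0]
width: 0.0533
```

```bash
python3 - <<'E'
from h import *
st();plan([(.6143,-.2228,.08,88.7),(.6143,-.2228,.06,88.7)])
E
```

```text
t 31.75 p [ 0.614  -0.2229  0.2006] xt [-0.002  0.001 -1.   ] jaw deg -91.2 w 0.0533 f [ 0.8  0.6 -2. ] q [ 0.62  0.45 -0.47  1.39  0.2   1.36 -1.45]
[120.6   0.5  -0. ] [ 0.001 -0.001  0.002] rows>= 3
[140.6   0.5  -0. ] [ 0.001 -0.001  0.002] rows>= 3
```

>>> {"method": "arm_command", "body": {"targets": [[150, 40, 0, 0, 0, 0, 0], [150, 85, 0, 0, 0, 0, 0], [150, 115, 0, 0, 0, 0, 0], [150, 132, 0, 0, 0, 0, 0], [150, 140, 0, 0, 0, 0, 0], [150, 140, 0, 0, 0, 0, 0], [150, 140, 0, 0, 0, 0, 0], [150, 140, 0, 0, 0, 0, 0]]}}

```text
time: 32.55
ee_pos: [0.6159, -0.2237, 0.0634]
eef_rot: [0.506, 0.493, -0.505, 0.495]
ft_force: [0.7, 0.2, -1.6]
width: 0.0532
```

```bash
python3 - <<'E'
from h import *
st();plan([(.6143,-.2228,.03,88.7),(.6143,-.2228,.0195,88.7)]);cv2.imwrite("pics/w9.png",camera("wrist")[:,:,::-1])
s=camera("side")[130:230,250:400,::-1];cv2.imwrite("pics/s9.png",cv2.resize(s,None,fx=5,fy=5,interpolation=cv2.INTER_CUBIC))
E
```

```text
t 32.55 p [ 0.6159 -0.2237  0.0634] xt [ 0.003 -0.001 -1.   ] jaw deg -91.3 w 0.0532 f [ 0.7  0.2 -1.6] q [ 0.61  0.56 -0.44  1.53  0.26  1.11 -1.49]
[33.4 -1.8 -0.9] [-0.001  0.001 -0.003] rows>= 1
[43.9 -1.8 -0.9] [-0.001  0.001 -0.003] rows>= 1
```

View pics/w9.png

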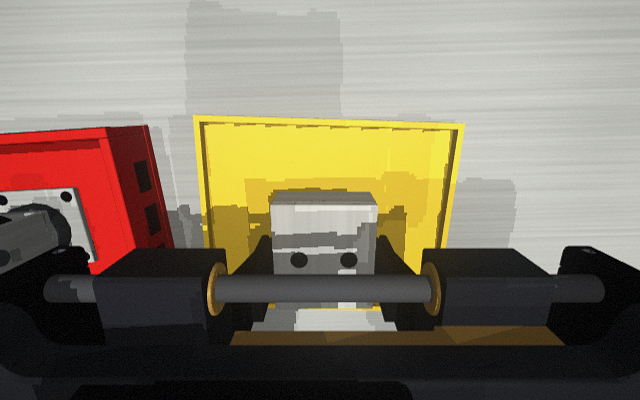

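View pics/s9.png

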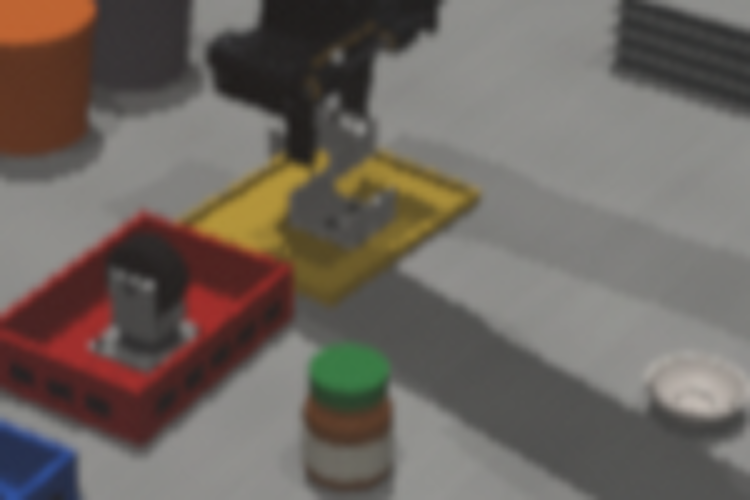

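>>> {"method": "arm_command", "body": {"targets": [[150, 8, -1, 0, 0, 0, 0], [150, 16, -1, 0, 0, 0, 0], [150, 23, -1, 0, 0, 0, 0], [150, 30, -1, 0, 0, 0, 0], [150, 34, -1, 0, 0, 0, 0], [150, 34, -1, 0, 0, 0, 0]]}}

```text
time: 33.25
ee_pos: [0.6134, -0.2232, 0.0266]
eef_rot: [-0.506, -0.495, 0.506, -0.494]
ft_force: [0.5, 0.2, -2.0]
width: 0.0535
```

>>> {"method": "arm_command", "body": {"targets": [[150, 3, 0, 0, 0, 0, 0], [150, 6, 0, 0, 0, 0, 0], [150, 8, 0, 0, 0, 0, 0], [150, 8, 0, 0, 0, 0, 0], [150, 8, 0, 0, 0, 0, 0]]}}

```text
time: 33.75
ee_pos: [0.614, -0.2234, 0.0196]
eef_rot: [0.506, 0.494, -0.506, 0.494]
ft_force: [-0.2, -0.4, -0.5]
width: 0.0529
```

```bash
python3 - <<'E'
from h import *
st();plan([(.6143,-.2228,.0195,88.7),(.6143,-.2228,.0188,88.7)])
s=camera("side")[130:230,250:400,::-1];cv2.imwrite("pics/s10.png",cv2.resize(s,None,fx=5,fy=5,interpolation=cv2.INTER_CUBIC))
E
```

```text
t 33.75 p [ 0.614  -0.2234  0.0196] xt [ 0. -0. -1.] jaw deg -91.3 w 0.0529 f [-0.2 -0.4 -0.5] q [ 0.6   0.61 -0.43  1.56  0.28  1.04 -1.5 ]
[ 0.1  0.3 -0.6] [-0.001  0.    -0.   ] rows>= 1
[ 0.8  0.3 -0.6] [-0.001  0.    -0.   ] rows>= 1
```

View pics/s10.png

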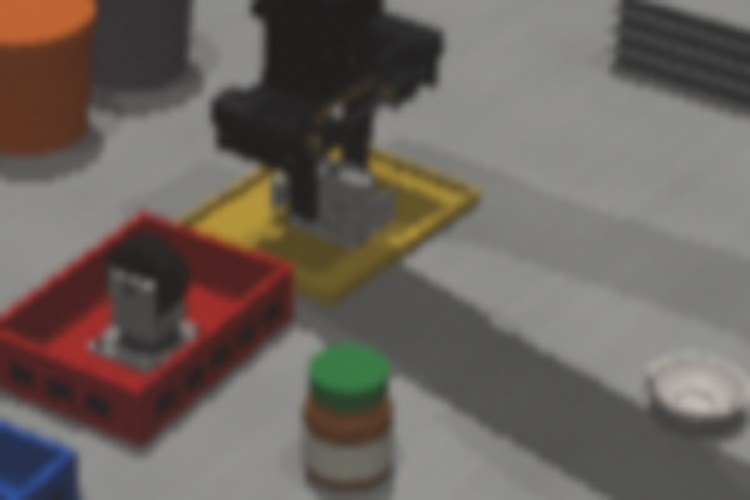

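Interlocked and down; release and lift.

>>> {"method": "arm_command", "body": {"targets": [[80, 1, 0, 0, 0, 0, 0], [80, 1, 0, 0, 0, 0, 0], [80, 1, 0, 0, 0, 0, 0], [80, 1, 0, 0, 0, 0, 0], [80, -3, 0, 0, 0, 0, 0], [80, -15, 0, 0, 0, 0, 0], [80, -45, 0, 0, 0, 0, 0], [80, -90, 0, 0, 0, 0, 0], [80, -140, 0, 0, 0, 0, 0], [80, -180, 0, 0, 0, 0, 0]]}}

```text
time: 34.8
ee_pos: [0.6143, -0.2232, 0.2039]
eef_rot: [0.506, 0.493, -0.505, 0.495]
ft_force: [0.6, -1.0, 0.2]
width: 0.0597
```

>>> {"method": "arm_command", "body": {"targets": [[80, 0, -20, 20, 0, 0, 0], [80, 0, -30, 20, 0, 0, 0], [80, 0, -30, 20, 0, 0, 0], [80, 0, -30, 20, 0, 0, 0], [80, 0, -30, 20, 0, 0, 0]]}}

```text
time: 35.3
ee_pos: [0.5838, -0.2416, 0.1991]
eef_rot: [0.506, 0.495, -0.505, 0.494]
ft_force: [-0.5, -0.4, 0.6]
width: 0.0596
```

```bash
python3 - <<'E'
from h import *
st();p=pose();print(repr(p));w=camera("wrist")[:,:,::-1];cv2.imwrite("pics/w11.png",w)
s=camera("side")[:,:,::-1];cv2.imwrite("pics/s11.png",cv2.resize(s[130:290,190:400],None,fx=3.5,fy=3.5,interpolation=cv2.INTER_CUBIC))
E
```

```text
t 35.3 p [ 0.5838 -0.2416  0.1991] xt [-0.001  0.001 -1.   ] jaw deg -91.3 w 0.0596 f [-0.5 -0.4  0.6] q [ 0.68  0.4  -0.47  1.45  0.18  1.33 -1.4 ]
(array([ 0.58377829, -0.24163303,  0.1990651 ]), array([ 0.50554514,  0.49479427, -0.50541356,  0.49412536]))
```

View pics/w11.png

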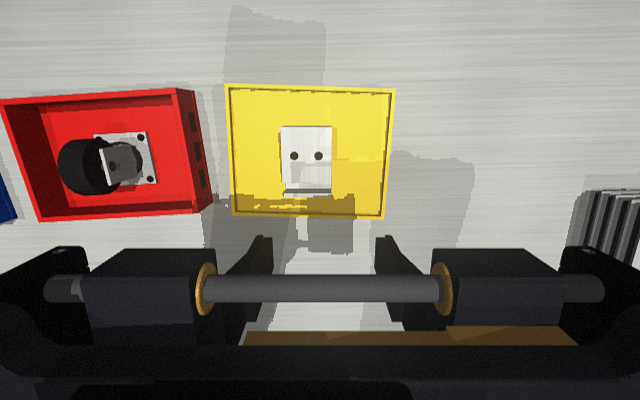

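View pics/s11.png

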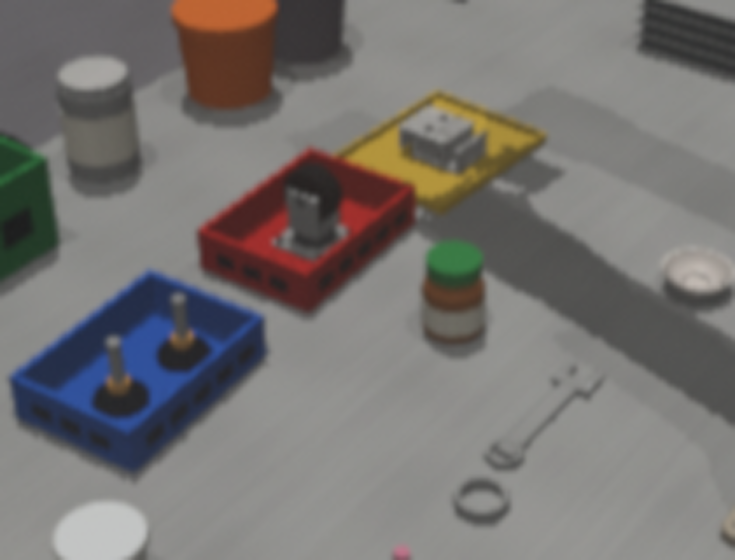

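```bash
python3 - <<'E'
import cv2,numpy as np
t=cv2.imread("pics/w11.png")
cv2.imwrite("pics/c11.png",cv2.resize(t[115:205,265:350],None,fx=6,fy=6,interpolation=cv2.INTER_CUBIC))
E
```

```text
(no output)
```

View pics/c11.png

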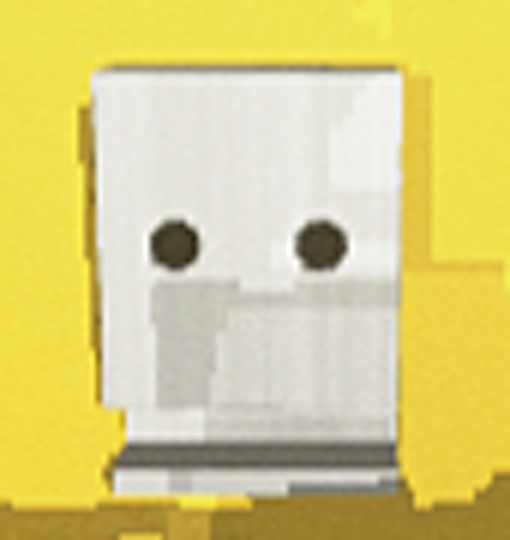

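```bash
python3 - <<'E'
from h import *
P=(np.array([ 0.58377829, -0.24163303,  0.1990651 ]), np.array([ 0.50554514,  0.49479427, -0.50541356,  0.49412536]))
def r(x,y,z):return ray("wrist",265+(x+.5)/6-.5,115+(y+.5)/6-.5,z,P)
h=[r(175,245,.037),r(321,245,.037)];print("dn",np.mean(h,0).round(4),np.linalg.norm(h[0]-h[1]),np.degrees(np.arctan2(*(h[0]-h[1])[1::-1])))
c=[r(92,72,.037),r(401,72,.037),r(104,408,.037),r(398,408,.037)];print(np.round(c,4),np.mean(c,0))
f=[r(114,492,.032),r(398,492,.032)];print("upflange",np.round(f,4),np.degrees(np.arctan2(*(f[0]-f[1])[1::-1])))
for n,X in(("jar",(.4321,.0135,.078)),("tub",(.4568,.4223,.06))):print(n,proj("top",X),proj("side",X))
cv2.imwrite("pics/t12.png",camera("top")[90:290,110:510,::-1].repeat(2,0).repeat(2,1))
E
```

```text
dn [ 0.6176 -0.2232  0.037 ] 0.025885886665665 88.74765258998916
[[ 0.6479 -0.1975  0.037 ]
 [ 0.6468 -0.2508  0.037 ]
 [ 0.5886 -0.1959  0.037 ]
 [ 0.5875 -0.2494  0.037 ]] [ 0.61770076 -0.22339398  0.037     ]
upflange [[ 0.5714 -0.1961  0.032 ]
 [ 0.5702 -0.2492  0.032 ]] 88.75266734553902
jar [315.99505868 212.98353399] [319.95337673 202.87157702]
tub [151.00623655 201.99980646] [220.23750755 281.10448084]
```

View pics/t12.png

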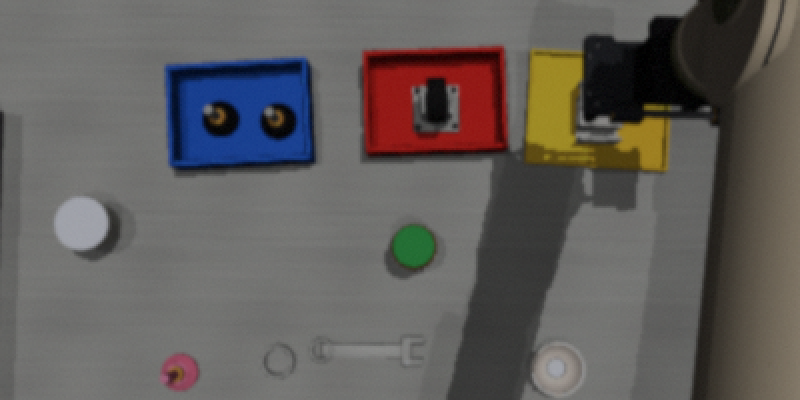

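```bash
python3 -c "
from bench import *
print(close_job())"
```

```text
the job is handed in; nothing more can be done
None
```

All the loose parts are put away, and I handed the job in at about 35 s of the 112 s allowed; no verdict was given.

- **Castor and feet:** The castor stands on its plate in the red crate. Both black feet stand upright in the blue crate. I checked these only by eye in the last pictures and did not measure tilt.
- **Brackets:** The open-up bracket lies in the yellow tray with the open-down one interlocked over it. In the last wrist picture they measure about 17 mm apart across the flanges and level within about 1 mm lengthwise. They are parallel to within 0.1°, and both are inside the tray. The height step was not measured directly, but the upper web comes out at its true 60 mm width when taken at the interlocked height.
- **Left alone:** The jar and tub show at the same pixels as at the start, and I did not touch the pink foot. The gripper was clear of everything at the end.

None of the last checks failed or disagreed.

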